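# Find and seat the rocking cover on the nipple tray

### The job

One of the five identical covers on the chrome spoke nipple tray is not seated. Press each lightly near one end until you find the one that rocks, then press that one firmly in the middle until it is fully home and level. Only press with shut fingers or a fingertip: do not force the seated covers, lift nothing, and leave the bowl, the socket and the tire levers where they are.

Things in the scene. Friction and masses are not known exactly. Their poses are not given: they have to be found in the camera images.
- cover_a: One of five look-alike chrome press-on covers: flat top 78 mm (own x) by 54 mm (own y), skirt 16 mm deep over a small pot. Origin: centre of the top face (small dark flush dot), z up. At rest level, top 53 to 61 mm above the shelf, differing from pot to pot. Four are seated, one is loose; the letters tell neither which is loose nor the place in the row.
- cover_b: One of five look-alike chrome covers (origin, size as cover_a). All five: the pots stand on foam that starts to give at about 2 N, then sinks 1 mm per 2.5 N, comes to a firm stop at 3 mm (9 N), and springs back when let go. A seated cover pressed at an end stays level and only sinks with the foam.
- cover_c: One of five look-alike chrome covers (origin, size as cover_a). Whichever is loose rocks about its own y axis through its middle: 1.5 to 2 N pressed 26 mm from the middle, towards either end of its long x axis, tips it about 0.15 rad, the pressed spot dropping about 4 mm. Let go, it springs level. Light pressing at an end does not seat it.
- cover_d: One of five look-alike chrome covers (origin, size as cover_a). Whichever is loose, pressed at its middle with 10 to 13 N, slides 5 mm down on its pot to a firm stop and stays there, no longer rocking. The foam under it gives 3 mm first, so the fingertip travels 8 to 9 mm in all, and the cover comes back 3 mm when let go.
- cover_e: One of five look-alike chrome covers (origin, size as cover_a). Light pressing means under 10 N; more than 15 N on a seated cover, which has then sunk 3 to 4 mm, is forcing it. The covers stand 12 mm apart, with nothing above them.
- tray: Chrome spoke nipple tray, fixed to the shelf, 106 mm (own x) by 352 mm (own y), walls 36 mm high; origin at the centre of its underside on the shelf. The five covers stand in one row along its own y, 66 mm apart centre to centre, the middle one over the origin, their long sides along its own x.
- bowl: Speckled blue ceramic bowl, rim 120 mm across, 55 mm high, standing upright beyond the tray; origin at the centre of its foot. Leave it alone.
- socket: Stainless steel socket, 26 mm across and 38 mm high, standing upright on the robot's side of the tray; origin at the centre of its underside. Leave it alone.
- levers: Pair of yellow plastic tire levers clipped side by side, about 140 mm long (own x), 41 mm wide, 14 mm high, lying beyond the tray; origin at the centre of the underside. Leave it alone.
Things that resemble listed ones, but are neither listed nor needed, are in the scene too. What is shaped like the part that bears cover_c but purple is not meant.

How it is judged:
On the way, in this order (a step that is already met when the one before it is completed fails the run):
1. the loose cover is found: it rocks under a press near its end (((angle between cover_a's own z axis and vertical above 0.08 rad and contact force between the fingers and cover_a above 0.5 N) or (angle between cover_b's own z axis and vertical above 0.08 rad and contact force between the fingers and cover_b above 0.5 N) or (angle between cover_c's own z axis and vertical above 0.08 rad and contact force between the fingers and cover_c above 0.5 N) or (angle between cover_d's own z axis and vertical above 0.08 rad and contact force between the fingers and cover_d above 0.5 N) or (angle between cover_e's own z axis and vertical above 0.08 rad and contact force between the fingers and cover_e above 0.5 N))), for 0.05 s.
2. the loose cover has been pressed home on its pot, level, and let go (only the loose cover can stay down) (((distance of cover_a from where it was at the start of the episode between 0.0042 and 0.0065 m and angle between cover_a's own z axis and vertical below 0.03 rad and contact force between the fingers and cover_a below 0.1 N) or (distance of cover_b from where it was at the start of the episode between 0.0042 and 0.0065 m and angle between cover_b's own z axis and vertical below 0.03 rad and contact force between the fingers and cover_b below 0.1 N) or (distance of cover_c from where it was at the start of the episode between 0.0042 and 0.0065 m and angle between cover_c's own z axis and vertical below 0.03 rad and contact force between the fingers and cover_c below 0.1 N) or (distance of cover_d from where it was at the start of the episode between 0.0042 and 0.0065 m and angle between cover_d's own z axis and vertical below 0.03 rad and contact force between the fingers and cover_d below 0.1 N) or (distance of cover_e from where it was at the start of the episode between 0.0042 and 0.0065 m and angle between cover_e's own z axis and vertical below 0.03 rad and contact force between the fingers and cover_e below 0.1 N))), for 0.2 s.
At the end, for the whole second after the job is handed in: The loose cover rests 5 mm lower than it began (4.2 to 6.5 mm), level within 0.03 rad; the four other covers are where they began (within 1.5 mm) and level; bowl, socket and levers within 15 mm of where they began, not tipped (((distance of cover_a from where it was at the start of the episode between 0.0042 and 0.0065 m and angle between cover_a's own z axis and vertical below 0.03 rad and contact force between the fingers and cover_a below 0.1 N) or (distance of cover_b from where it was at the start of the episode between 0.0042 and 0.0065 m and angle between cover_b's own z axis and vertical below 0.03 rad and contact force between the fingers and cover_b below 0.1 N) or (distance of cover_c from where it was at the start of the episode between 0.0042 and 0.0065 m and angle between cover_c's own z axis and vertical below 0.03 rad and contact force between the fingers and cover_c below 0.1 N) or (distance of cover_d from where it was at the start of the episode between 0.0042 and 0.0065 m and angle between cover_d's own z axis and vertical below 0.03 rad and contact force between the fingers and cover_d below 0.1 N) or (distance of cover_e from where it was at the start of the episode between 0.0042 and 0.0065 m and angle between cover_e's own z axis and vertical below 0.03 rad and contact force between the fingers and cover_e below 0.1 N)) and (distance of cover_a from where it was at the start of the episode below 0.0015 m or (distance of cover_a from where it was at the start of the episode between 0.0042 and 0.0065 m and angle between cover_a's own z axis and vertical below 0.03 rad and contact force between the fingers and cover_a below 0.1 N)) and angle between each of cover_a, cover_b, cover_c, cover_d, cover_e's own z axis and vertical below 0.03 rad and (distance of cover_b from where it was at the start of the episode below 0.0015 m or (distance of cover_b from where it was at the start of the episode between 0.0042 and 0.0065 m and angle between cover_b's own z axis and vertical below 0.03 rad and contact force between the fingers and cover_b below 0.1 N)) and (distance of cover_c from where it was at the start of the episode below 0.0015 m or (distance of cover_c from where it was at the start of the episode between 0.0042 and 0.0065 m and angle between cover_c's own z axis and vertical below 0.03 rad and contact force between the fingers and cover_c below 0.1 N)) and (distance of cover_d from where it was at the start of the episode below 0.0015 m or (distance of cover_d from where it was at the start of the episode between 0.0042 and 0.0065 m and angle between cover_d's own z axis and vertical below 0.03 rad and contact force between the fingers and cover_d below 0.1 N)) and (distance of cover_e from where it was at the start of the episode below 0.0015 m or (distance of cover_e from where it was at the start of the episode between 0.0042 and 0.0065 m and angle between cover_e's own z axis and vertical below 0.03 rad and contact force between the fingers and cover_e below 0.1 N)) and distance of each of bowl, socket, levers from where it was at the start of the episode below 0.015 m and angle between each of bowl, socket, levers's own z axis and vertical below 0.1 rad); the robot touches nothing.
It fails at once if a seated cover is forced: pressed with more than 16 N although it does not go down ((contact force between the fingers and cover_a above 16 N and distance of cover_a from where it was at the start of the episode below 0.006 m) or (contact force between the fingers and cover_b above 16 N and distance of cover_b from where it was at the start of the episode below 0.006 m) or (contact force between the fingers and cover_c above 16 N and distance of cover_c from where it was at the start of the episode below 0.006 m) or (contact force between the fingers and cover_d above 16 N and distance of cover_d from where it was at the start of the episode below 0.006 m) or (contact force between the fingers and cover_e above 16 N and distance of cover_e from where it was at the start of the episode below 0.006 m)).
It fails at once if a cover is lifted: its top more than 68 mm above the shelf (height (world z) of any of cover_a, cover_b, cover_c, cover_d, cover_e above 0.068 m).
It fails at once if the bowl, socket or levers are lifted or pushed more than 20 mm (distance of any of bowl, socket, levers from where it was at the start of the episode above 0.02 m or height (world z) of any of bowl, socket, levers above 0.008 m).
It also fails if it takes over 48 s, if anything falls off the work surface, if the arm or the gripper's body presses on something with over 40 N, if the wrist force passes 120 N, or if a joint passes its speed limit or range.

### The arm

A 7-joint arm with a two-finger parallel gripper is mounted at the origin on the work surface. World frame = base frame: x ahead of the robot, y to its left, z up, the work surface at z = 0. Lengths are in m, angles in rad, forces in N, time in s.
With the tool pointing down it reaches from about 0.425 to 0.825 m from the base axis. Payload 3.6 kg.
Tool frame: the origin (TCP) lies between the finger pads; the fingertips stand 8 mm ahead of it and the grasp point (between the pads) lies 11 mm behind it (ctrl.tcp_to_tips is the distance from the TCP to the fingertips, in m); z points along the fingers, y is the line along which they close (so a half turn about z gives the same grasp; the last joint's range is limited). The gripper opens to 93 mm and grips with 3 to 60 N. Pads are 15 mm wide; open, the fingers measure 128 mm over their backs; the gripper's body (75 mm by 188 mm) begins 65 mm behind the grasp point.
Start: joints at [-1.222, 0.615, -0.013, 1.423, 0.008, 1.103, -0.04], TCP at [0.238, 0.605, 0.227] pointing down, gripper open.
Joint ranges: [-3.12, 3.12], [-0.3, 2.06], [-1.34, 1.32], [0.26, 2.42], [-1.36, 4.5], [0.01, 1.98], [-2.84, 2.84]. Speed limits (rad/s): [2.79, 2.79, 3.14, 3.14, 3.14, 3.14, 3.14].

### API

Orientations are given as a rotation vector (axis times angle).
In Python, from workcell import ctrl, get_image, calibration gives the robot as it stands. Calls block until the motion is done:
- ctrl.move_ptp(position, orientation): joint-space move of the TCP to a pose.
- ctrl.move_l(position, frame=None, velocity=0.15, max_force=None): straight line of the TCP; frame=None keeps the orientation; velocity is the mean speed in m/s. With max_force (N) it stops when the force on the tool has changed by that much, and returns True; else False.
- ctrl.goto_joints(angles): joint-space move.
- ctrl.gripper_to(opening, squeeze=None): finger opening in m; squeeze is the grip in N (None keeps the last); returns when the fingers have stopped.
- ctrl.wait(seconds).
- ctrl.inverse_kinematics(position, orientation): joint angles nearest the present ones, or None.
- get_image(name): name is "scene" or "side" or "wrist"; returns (picture, depth): 400x640x3 uint8, red, green, blue; 400x640 float32, m along the optical axis (not along the pixel's ray), 0 where there is no reading.
- calibration(name): a dict with "mtx" (3x3 intrinsics, pixels), "distortion" ([k1, k2, p1, p2, k3] as OpenCV has them; the pictures are not rectified), "pose" (4x4, takes a point from camera to world coordinates); the wrist camera has in their place "tool_from_camera" (4x4, takes a point from camera to tool coordinates, whose origin is the TCP and whose axes are the flange's). Camera axes: x right, y down, z forward; pixel columns grow to the right and rows downward; lengths in m; the calibration is good to about 2 mm. A picture is of the moment at which its call begins: read the wrist's pose just before it. calibration takes no time and is no camera call.
A pose or a line that the arm cannot do raises ctrl.Unreachable and nothing moves.
- ctrl.job_done(): hands the job in; it is judged then, once.
Readings, each from a call of its own:
- ctrl.get_t(): time.
- ctrl.get_joint_pos(): joint angles.
- ctrl.get_joint_vel(): joint speeds.
- ctrl.get_effort(): joint torques, N m.
- ctrl.get_tcp_pos(): TCP position.
- ctrl.get_orientation(): TCP orientation.
- ctrl.get_force(): force on the tool from outside, world axes, zero at the start.
- ctrl.get_torque(): the same for the moment, N m.
- ctrl.get_grip_width(): finger opening in m.
- ctrl.get_finger_force(): force on a finger pad.
Only numpy, scipy, OpenCV 4.12 (cv2) and the standard library are available. Lean on these libraries where they do the work, as an engineer would, in place of code of your own. Each camera call takes 0.05 s, during which the arm holds its last target. There are 200 camera calls.

## Working session

There is one attempt and no reset: what is moved stays moved. The work goes in short steps, each a Python script; the robot and the scene stay as the last script left them, time stands still between calls to the robot, and variables do not carry over. Pictures are saved under pics/ and viewed, at most 10 in all, crops included, and the job is handed in when it is done.

```bash
mkdir -p pics
python3 - <<'E'
from workcell import ctrl,get_image,calibration
import cv2,numpy as np
for n in("scene","side"):
    p,d=get_image(n); cv2.imwrite(f"pics/{n}0.png",p[:,:,::-1]); np.save(f"pics/{n}0.npy",d)
    c=calibration(n); print(n,c["mtx"].tolist(),c["distortion"],c["pose"].round(3).tolist(),(d>0).mean())
print(ctrl.get_t(),ctrl.get_orientation(),ctrl.get_force())
E
```

```text
scene [[394.9477258263144, 0.0, 314.8914776719881], [0.0, 394.9477258263144, 204.44784028068977], [0.0, 0.0, 1.0]] [-0.03262963  0.          0.          0.          0.        ] [[0.743, 0.409, -0.53, 0.94], [0.669, -0.448, 0.593, -0.349], [0.005, -0.795, -0.607, 0.466], [0.0, 0.0, 0.0, 1.0]] 0.9959375
side [[439.8778435600422, 0.0, 321.48771052142916], [0.0, 439.8778435600422, 191.29401634412332], [0.0, 0.0, 1.0]] [0.03686282 0.         0.         0.         0.        ] [[-0.87, -0.337, 0.359, 0.284], [-0.492, 0.597, -0.633, 0.557], [-0.0, -0.728, -0.686, 0.662], [0.0, 0.0, 0.0, 1.0]] 0.99600390625
0.1 [-0.58509959 -3.08624248  0.00352353] [-0.12306015  0.9734592  -0.34373151]
```

View pics/scene0.png

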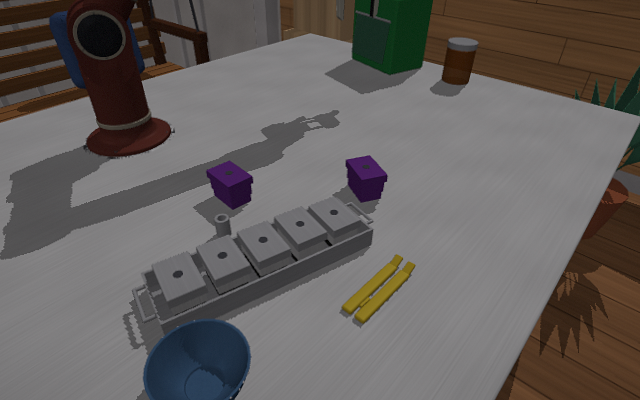

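View pics/side0.png

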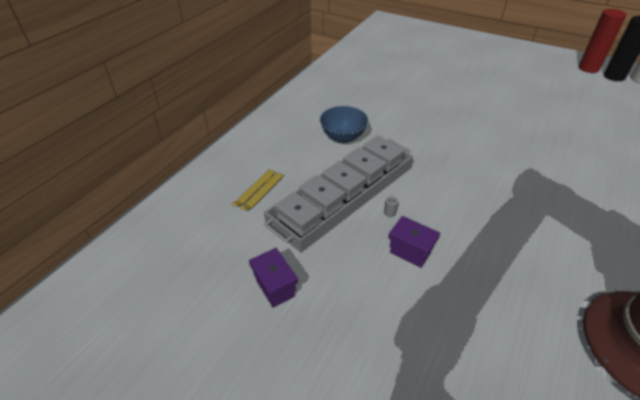

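The scene view shows five grey covers in the chrome tray, with dots at about (178,274), (222,255), (263,240), (300,224) and (334,212). In the side view the dots are at (298,208), (322,189), (344,174), (365,159) and (384,147). The look-alikes are two purple pots, at scene (230,185) and (366,178), which I'll ignore. The socket is at (222,225), the bowl at (197,365) and the levers at (380,290). Next I refine the dots and convert them to positions from both views.

```bash
cat > h.py <<'E'
import cv2,numpy as np
from workcell import ctrl,get_image,calibration
def ray(c,uv):
    n=cv2.undistortPoints(np.float64(uv).reshape(-1,1,2),c["mtx"],c["distortion"])[:,0]
    return np.c_[n,np.ones(len(n))]
def refine(g,uv,r=7):
    u,v=uv; w=g[v-r:v+r+1,u-r:u+r+1].astype(float)
    k=np.clip(np.median(w)*.75-w,0,None)          # dark dot
    n,l,_,_=cv2.connectedComponentsWithStats((k>0).astype(np.uint8))
    L=l[r-2:r+3,r-2:r+3]; L=L[L>0]; k=k*(l==np.bincount(L).argmax())
    y,x=np.mgrid[-r:r+1,-r:r+1]; return [u+(k*x).sum()/k.sum(),v+(k*y).sum()/k.sum()]
E
python3 - <<'E'
from h import *
P={"scene":[(178,274),(222,255),(263,240),(300,224),(334,212)],"side":[(384,147),(365,159),(344,174),(322,189),(298,208)]}
R={}
for n in P:
    g=cv2.imread(f"pics/{n}0.png",0); d=np.load(f"pics/{n}0.npy"); c=calibration(n)
    uv=np.array([refine(g,p) for p in P[n]]); r=ray(c,uv); T=c["pose"]
    z=np.array([d[int(round(v)),int(round(u))] for u,v in uv])
    X=(r*z[:,None])@T[:3,:3].T+T[:3,3]; print(n,uv.round(1).tolist()); print(X.round(4))
    print(np.linalg.norm(np.diff(X[:,:2],axis=0),axis=1).round(4))
    R[n]=(r@T[:3,:3].T,T[:3,3])
for i in range(5):
    A=[];b=[]
    M=np.zeros((3,3));v=np.zeros(3)
    for a,o in R.values():
        q=a[i]/np.linalg.norm(a[i]);K=np.eye(3)-np.outer(q,q);M+=K;v+=K@o
    print("tri",np.linalg.solve(M,v).round(4))
p,d=get_image("scene")
cv2.imwrite("pics/crop.png",cv2.resize(p[190:320,120:390,::-1],None,fx=2.9,fy=2.9,interpolation=2))
E
```

```text
scene [[177.5, 273.8], [221.9, 254.8], [262.6, 239.3], [299.7, 223.3], [333.5, 211.9]]
[[ 0.5487 -0.1967  0.0575]
 [ 0.5663 -0.133   0.0596]
 [ 0.5828 -0.0688  0.057 ]
 [ 0.6004 -0.0052  0.0595]
 [ 0.6177  0.0587  0.0544]]
[0.066  0.0663 0.066  0.0663]
side [[383.4, 146.7], [364.2, 159.4], [343.6, 174.1], [321.3, 188.7], [297.4, 207.0]]
[[ 0.5508 -0.1974  0.0568]
 [ 0.569  -0.1358  0.0568]
 [ 0.5853 -0.0698  0.0574]
 [ 0.6027 -0.006   0.0593]
 [ 0.6202  0.0573  0.0542]]
[0.0642 0.0679 0.0662 0.0657]
tri [ 0.5499 -0.1966  0.058 ]
tri [ 0.5672 -0.1329  0.0599]
tri [ 0.5845 -0.0695  0.0583]
tri [ 0.6017 -0.0056  0.0603]
tri [0.619  0.058  0.0555]
```

View pics/crop.png

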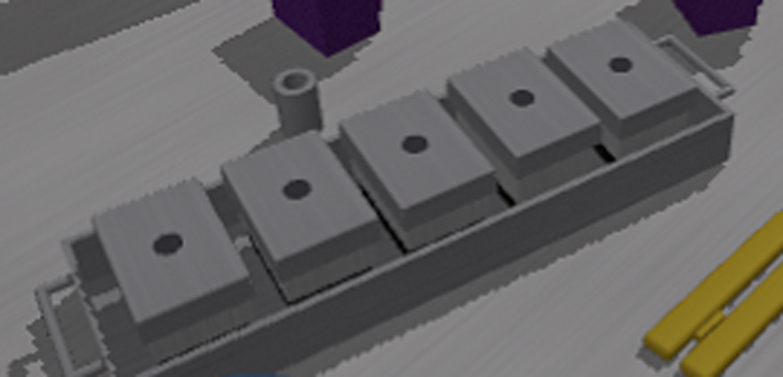

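The crop shows five grey covers in the grey tray, with dots at the expected pixels. Triangulated spacing is 66 mm and heights are 55–60 mm, both matching the description. I'll start probing at the near end of the cover closest to the arm.

```bash
cat >> h.py <<'E'
C=np.array([[.5499,-.1966,.058],[.5672,-.1329,.0599],[.5845,-.0695,.0583],[.6017,-.0056,.0603],[.619,.058,.0555]])
Y=(C[4]-C[0])[:2]; Y/=np.linalg.norm(Y); X=np.array([Y[1],-Y[0]])
a=np.pi+np.arctan2(-Y[0],Y[1]); ORI=np.pi*np.array([np.cos(a/2),np.sin(a/2),0])
TIP=ctrl.tcp_to_tips
def fz(n=5): 
    s=[]
    for _ in range(n): s.append(ctrl.get_force()[2]); ctrl.wait(.01)
    return np.mean(s)
def probe(i,off):
    xy=C[i,:2]+off*X; z=C[i,2]+TIP
    ctrl.move_l([*xy,z+.010],velocity=.12); ctrl.wait(.15); f0=fz()
    hit=ctrl.move_l([*xy,z-.004],velocity=.02,max_force=1.3); z0=ctrl.get_tcp_pos()[2]
    print(i,"contact",hit,round(z0-TIP,4),"F",round(fz()-f0,2))
    if not hit: return
    for k in range(1,11):
        ctrl.move_l([*xy,z0-.0005*k],velocity=.01); f=fz(3)-f0
        print("  ",round((z0-ctrl.get_tcp_pos()[2])*1e3,2),round(f,2))
        if f>6: break
    ctrl.move_l([*xy,z+.010],velocity=.08); print("  t",round(ctrl.get_t(),2))
E
python3 - <<'E'
from h import *
ctrl.gripper_to(0.0,squeeze=10)
p=C[4,:2]-.026*X
ctrl.move_ptp([*p,.12],ORI)
ctrl.wait(.2); print(ctrl.get_t(),ctrl.get_tcp_pos(),ctrl.get_orientation(),ORI,ctrl.get_grip_width(),[round(ctrl.get_force()[2]+0*ctrl.wait(.01) if 0 else ctrl.get_force()[2],2) for _ in range(6)])
probe(4,-.026)
E
```

```text
4.1333 [0.5938911  0.06570559 0.12008737] [4.12868681e-01 3.11422194e+00 5.64619455e-04] [0.41507828 3.11405113 0.        ] 0.0003755330201920201 [np.float64(0.27), np.float64(0.27), np.float64(0.27), np.float64(0.27), np.float64(0.27), np.float64(0.27)]
4 contact True 0.0538 F 3.06
   0.35 3.36
   0.82 4.77
   1.2 5.65
   1.54 6.19
  t 6.89
```

Cover 4 is seated: force rises 2.5 N/mm, which is the foam. On to the others, stopping at the first one that yields.

```bash
sed -i 's/    ctrl.move_l(\[\*xy,z+.010\],velocity=.08); print/    ctrl.move_l([*xy,z+.012],velocity=.08); print/; $a\    return k>=9' h.py
python3 - <<'E'
from h import *
for i in (3,2,1,0):
    if probe(i,-.026): print("LOOSE",i); break
E
```

```text
3 contact True 0.0571 F 1.07
   0.46 2.07
   0.96 2.61
   1.4 2.65
   1.86 3.9
   2.33 4.8
   2.7 5.61
   3.07 6.09
  t 10.75
2 contact True 0.0566 F 2.91
   0.36 4.21
   0.85 4.92
   1.22 5.8
   1.58 6.16
  t 13.7
1 contact True 0.0582 F 3.03
   0.37 3.69
   0.84 5.18
   1.22 5.48
   1.59 7.13
  t 16.65
0 contact True 0.0563 F 4.09
   0.34 4.62
   0.82 5.92
   1.19 6.25
  t 19.32
```

Cover 3 behaves differently: it gave about 3 mm at under 2.7 N before the foam took over. I'll confirm at its far end with a picture taken while it is pressed.

Run:
```python
from h import *
xy=C[3,:2]+.027*X; zs=.0590+TIP
ctrl.move_l([*xy,zs+.010],velocity=.15); ctrl.wait(.15); f0=fz()
for dz in (.0005,-.002,-.003,-.0035,-.004):
    ctrl.move_l([*xy,zs+dz],velocity=.04 if dz>0 else .015); f=fz(3)-f0
    print(dz,round(f,2),ctrl.get_tcp_pos()[2]-TIP)
    if f>4: break
p,d=get_image("side"); cv2.imwrite("pics/tilt.png",cv2.resize(p[120:250,240:440,::-1],None,fx=3.5,fy=3.5,interpolation=2))
ctrl.move_l([*xy,zs+.010],velocity=.1); print(ctrl.get_t())
```

```text
0.0005 0.16 0.05919194252263036
-0.002 2.19 0.05715305980860507
-0.003 2.85 0.05609709470046625
-0.0035 3.02 0.05557312278795421
-0.004 4.14 0.055082576771027965
22.95
```

View pics/tilt.png

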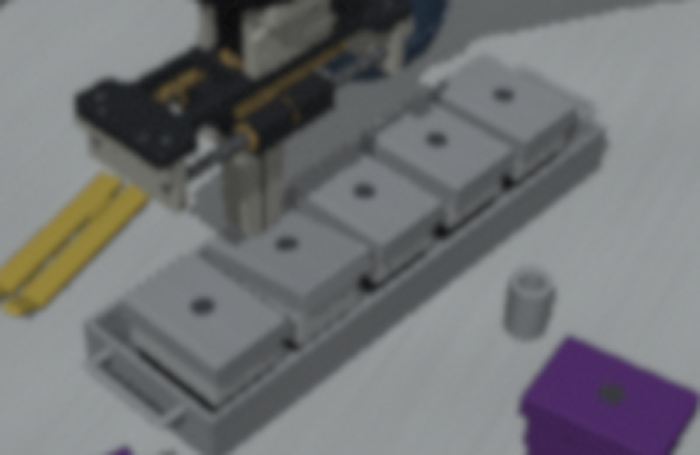

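In the picture, cover 3 (dot at crop (287,243)) is tipped towards the fingers, with its near end raised. It carried only 3–4 N at 4 mm travel, so it is the loose one. Next I press its middle.

Run:
```python
from h import *
xy=C[3,:2]; zs=.0590+TIP
ctrl.move_l([*xy,zs+.010],velocity=.1); ctrl.wait(.2); f0=fz()
ctrl.move_l([*xy,zs+.001],velocity=.04)
for k in range(1,34):
    t=-.001*k if k<3 else -.003-.0004*(k-3)
    ctrl.move_l([*xy,zs+t],velocity=.012); f=fz(2)-f0; z=zs-ctrl.get_tcp_pos()[2]
    print(round(t*1e3,1),round(z*1e3,2),round(f,2),end=" | ")
    if f>(14.3 if z>.0075 else 13.8): break
print(ctrl.get_t())
ctrl.move_l([*xy,zs+.03],velocity=.08); ctrl.wait(.2); print(ctrl.get_t(),fz()-f0)
```

```text
-1.0 0.62 3.11 | -2.0 1.49 6.06 | -3.0 2.19 7.65 | -3.4 2.42 7.63 | -3.8 2.76 7.91 | -4.2 3.12 7.99 | -4.6 3.49 8.12 | -5.0 3.89 8.0 | -5.4 4.29 8.81 | -5.8 4.71 9.07 | -6.2 5.11 8.4 | -6.6 5.49 8.68 | -7.0 5.86 8.36 | -7.4 6.28 8.68 | -7.8 6.69 8.11 | -8.2 7.1 8.56 | -8.6 7.46 9.4 | -9.0 7.71 9.14 | -9.4 7.82 11.37 | -9.8 7.93 12.64 | -10.2 8.0 14.77 | 29.65
30.5 0.21758767925664374
```

It slid and came to a firm stop at 8.0 mm of travel. Now I check from the cameras with the arm raised.

Run:
```python
from h import *
ctrl.move_l([.55,.12,.2],velocity=.2)
d0=np.load("pics/scene0.npy"); g,d=get_image("scene")
T=calibration("scene"); 
P=[(178,274),(222,255),(263,240),(300,223),(334,212)]
for u,v in P:
    for du,dv in((0,0),(-10,-6),(10,6)):
        def h(D,):
            r=ray(T,[(u+du,v+dv)])[0]*np.median(D[v+dv-1:v+dv+2,u+du-1:u+du+2]); return (T["pose"][:3,:3]@r+T["pose"][:3,3])[2]
        print(round((h(d)-h(d0))*1e3,1),end=" ")
    print()
cv2.imwrite("pics/end.png",g[:,:,::-1]); print(ctrl.get_t())
```

```text
0.5 -1.0 -0.5 
0.3 -0.2 0.4 
0.6 0.4 1.0 
-5.2 -5.7 -4.9 
0.3 -0.6 0.5 
31.5917
```

View pics/end.png

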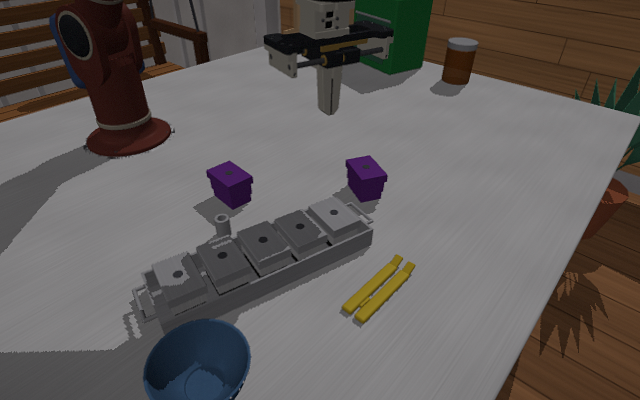

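The final picture shows the cover at (300,225) about 5 mm lower and level, the other four unchanged, the bowl, socket and levers in place, and the arm clear.

```bash
python3 -c "
from workcell import ctrl
print(ctrl.job_done())"
```

```text
the job is handed in; nothing more can be done
None
```

The loose cover (fourth in the row counting from the bowl end) was found by its rocking and pressed home; it now sits about 5 mm lower and level, the other four covers, bowl, socket and levers were left in place, and the job is handed in at about 32 s, with no verdict returned.

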